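# Roll the pull gauge window-up and draw its sprung rod to the setting mark

## Task

On the bench lies a round sprung pull gauge in a shallow rolling plate: without lifting it, roll it along the plate until its window faces straight up. Then take the spool-shaped knob at the end of its sprung rod and draw the rod out until the ring on the rod, seen in the window, stands level with the pair of dark setting tabs at the window's edges. Finish while holding it there, knob still in the grip and window still up, and leave the other things on the bench where they lie.

Things in the scene. Friction and masses are not known exactly. Their poses are not given: they have to be found in the camera images.
- plate: Grey rolling plate, 170 x 200 mm (its x, y), fixed to the bench, may stand turned. Origin: centre of its underside. Floor 6 mm above the bench. Along its y ends rails (inner faces y = +-92 mm, 6 mm thick, tops 19.5 mm above the bench); along its x ends lips (inner faces x = +-80 mm, tops 12 mm). The gauge lies between the rails and rolls along the plate's x.
- gauge: Round steel barrel, 44 mm diameter, 180 mm long, loose, 0.5 to 0.7 kg in all; axis 28 mm above the bench. Origin: mid length on the axis; y = along the axis to the knob; x, z turn as it rolls. Dark grooved ends (|y| 42 to 90 mm) are plain grips that may be pressed. Starts 20 to 40 mm to the plate's -x side. Drawing the rod, its end bears on the +y rail; the rod passes over that rail.
- window (a point): Mid length on the barrel's axis; z points out through the middle of the window (slot 76 degrees wide, 84 mm long), y along the axis to the knob. Starts leaning 0.8 to 1.5 rad from upright to the plate's -x side; rolling to the plate's +x, 22 mm of travel per rad, brings it up (a fingertip dragging the barrel's top goes 44 mm per rad).
- ring (a point): Centre of the index ring (25 mm in diameter, 5 mm thick) on the rod, on the barrel's axis, seen inside the window; it moves with the rod.
- set_mark (a point): Point on the barrel's axis level with the pair of small dark tabs, 3 mm wide, at the window's two edges, thicker than the scale lines and jutting into the window: where the ring's middle is to be drawn. 28 to 48 mm from the ring's rest place towards the knob; stays put on the barrel.
- knob (a point): Middle of the waist of the spool-shaped pull knob at the rod's end, on the barrel's axis, 129 mm from the gauge's origin with the rod in. Waist 20 mm diameter, 34 mm long, between flanges of 32 mm diameter; its axis 28 mm above the bench, free of the plate. Take it from above, a finger on either side of the rod.
- rod (a joint): How far the sprung rod is drawn out, m: 0 in, at most 0.062. The inner spring pulls it back with about 3 N at 0, rising by 130 N/m (about 8 to 9 N at 45 mm).
- tape_measure: Tape measure, 64 x 96 x 40 mm, at the left; bystander, origin under its centre.
- magnet_square: Triangular magnetic welding square, 100 x 100 x 17 mm, lying to the right; bystander, origin under its centre.
- coupon_plate_1: Flat dark steel strip, 45 x 150 x 8 mm, at the front right; bystander, origin under its centre.
- pliers: Pliers, 74 x 185 x 17 mm, lying behind the plate; bystander, origin under its centre.
- coupon_tee: Welded tee of two steel plates, 60 x 100 x 58 mm, at the front left; bystander, origin under its centre.
- coupon_lap: Two lapped welded steel plates, 88 x 110 x 12 mm, lying to the right; bystander, origin under its centre.
- nut_1: Hexagon nut, 23 x 27 x 12 mm, at the front; bystander, origin under its centre.

How it is judged:
On the way, in this order (a step that is already met when the one before it is completed fails the run):
1. the gauge has been rolled until its window faces up, lying on the plate with the rod still in (angle between window's own z axis and vertical below 0.3 rad and value of joint rod below 0.006 m and z of gauge in the frame of plate below 0.036 m), for 0.3 s.
2. the rod has been drawn out until its ring is level with the setting tabs (distance between ring and set_mark below 0.005 m), for 0.3 s.
At the end, for the whole second after the job is handed in: Ends holding the knob: through the last second the ring is within 5 mm of the setting tabs, the window faces up within 0.4 rad (0.3 rad when first rolled, rod still in), the gauge lies on the plate (axis under 36 mm, bearing over 2 N), and the fingers press the knob with over 2 N (distance between ring and set_mark below 0.005 m and angle between window's own z axis and vertical below 0.4 rad and z of gauge in the frame of plate below 0.036 m and contact force between the fingers and gauge above 2 N and distance between the grasp point and knob below 0.05 m and contact force between gauge and plate above 2 N); the arm keeps its last pose, push and grip.
It fails at once if the gauge is lifted off the plate by more than 14 mm (z of gauge in the frame of plate above 0.042 m).
It fails at once if a bystander is shifted by more than 30 mm (distance of any of tape_measure, magnet_square, coupon_plate_1, pliers, coupon_tee, coupon_lap, nut_1 from where it was at the start of the episode above 0.03 m).
It also fails if it takes over 48 s, if anything falls off the work surface, if the arm or the gripper's body presses on something with over 40 N, if the wrist force passes 120 N, or if a joint passes its speed limit or range.

## Robot

A 7-joint arm with a two-finger parallel gripper is mounted at the origin on a cart in front of the work surface, level with it; the furniture and walls round the work are solid. World frame = base frame: x ahead of the robot, y to its left, z up, the work surface at z = 0. Lengths are in m, angles in rad, forces in N, time in s.
With the tool pointing down it reaches from about 0.35 to 0.9 m from the base axis. Payload 8.1 kg.
Tool frame: the origin (TCP) lies between the finger pads; the fingertips stand 8 mm ahead of it and the grasp point (between the pads) lies 11 mm behind it; z points along the fingers, y is the direction in which the jaws open and shut (so a half turn about z gives the same grasp; the last joint's range is limited). The gripper opens to 92 mm and grips with 3 to 60 N. Pads are 19 mm wide; open, the fingers measure 130 mm over their backs; the gripper's body (75 mm by 190 mm) begins 47 mm behind the grasp point.
Start: joints at [-0.897, 0.434, 0.025, 1.573, -0.012, 1.134, -0.075], TCP at [0.438, 0.446, 0.235] pointing down, gripper open.
Joint ranges: [-2.62, 2.62], [-0.44, 2.09], [-1.27, 1.32], [0.08, 2.57], [-1.32, 4.46], [0.12, 2], [-2.74, 2.74]. Speed limits (rad/s): [2.22, 2.22, 3.01, 3.01, 3.14, 3.14, 3.14].

## Interface

Orientations are given as a rotation vector (axis times angle).
In Python, from cell import env, imaging, sign_off gives the robot as it stands.
- The arm moves only by the shell command python3 -m pendant 'ROWS' [OPENING]. ROWS is a JSON object of lists of equal length, an entry for each row: "slide": the shift along the tool's x, y, z in m, a list of three; "dr": the turn, a rotation vector about the tool's x, y, z in rad, a list of three. In form: {"slide": [[x, y, z], ...], "dr": [[wx, wy, wz], ...]}. A call has 1 to 20 rows; each row is the pose to reach, as a shift and turn from the pose commanded when the call began, along the tool's axes at that moment; what a row does not reach only later rows make up. A row lasts 1/12 s, in which the tool goes at most 41.7 mm and 7.16 degrees, less where a joint would pass 70% of its speed; a pose out of reach is approached as far as the arm can. A call with a gripper value outside its range is refused whole. OPENING is the closure, from 0 (fully open) to 1 (shut), set as the call begins (- or left out, the last holds). The fingers move at their own pace and stop on an object; the grip force is fixed at half the most. Time passes only in rows, so rows that repeat a pose let the fingers close. It gives the time, the measured TCP pose, the force and the opening at its end, in the units of the state.
- env.state(): the state, without advancing time (a new reading comes with each control period).
- imaging.get_image(name): name is "side" or "top"; returns a dict with "image" (384x512x3 uint8, red, green, blue), "mtx" (3x3 intrinsics, pixels), "k1" (the pictures are not rectified: a ray, as slopes to the right and down, at radius r is drawn at 1 + k1 r^2 times it, then the intrinsics apply), "R" (3x3) and "t" (3): a world point X has camera coordinates R X + t. Camera axes: x right, y down, z forward; pixel columns grow to the right and rows downward; lengths in m; the calibration is good to about 2 mm. A picture is of the moment at which its call begins. There is no depth.
- sign_off(): hands the job in, once; it reports no verdict.
The state is a dict: "clock": time; "joints": joint angles; "joint_velocities": joint speeds; "tau": joint torques, N m; "tcp_pos": TCP position; "tcp_rot": TCP orientation; "wrist_force": force on the tool from outside, world axes, zero at the start; "ft_torque": the same for the moment, N m; "opening": finger opening in m.
Only numpy, scipy, OpenCV 4.12 (cv2) and the standard library are available. Lean on these libraries where they do the work, as an engineer would, in place of code of your own. Each camera call takes 0.05 s, during which the arm holds its last target.

## Working session

There is one attempt and no reset: what is moved stays moved. The work goes in short steps, Python scripts to look and compute and a shell command to move; the robot and the scene stay as the last step left them, time stands still between calls to the robot, and variables do not carry over. Pictures are saved under pics/ and viewed, and the job is handed in when it is done.

```bash
ls; mkdir -p pics
python3 - <<'E'
from cell import env, imaging
import cv2
print(env.state())
for n in ("side","top"):
    d=imaging.get_image(n); cv2.imwrite(f"pics/{n}0.png",d["image"][:,:,::-1])
    print(n,d["mtx"],d["k1"],d["R"],d["t"])
E
```

```text
pics
{'clock': 0.0, 'joints': array([-0.896613  ,  0.43521201,  0.02500043,  1.57413068, -0.01163118,
        1.13399375, -0.0751198 ]), 'joint_velocities': array([ 0.00111519, -0.00032979,  0.00148491, -0.00038706, -0.00034186,
       -0.00039722,  0.00127621]), 'tau': array([-4.89947834e-04, -6.67849874e+01,  9.84839089e-01, -3.14448380e+01,
       -6.05530269e-02,  4.30791720e-02,  1.78936430e-04]), 'tcp_pos': array([0.43780146, 0.44531981, 0.2339391 ]), 'tcp_rot': array([-1.18972445e+00, -2.90707894e+00,  2.39191000e-03]), 'wrist_force': array([-0.16908724,  0.04321268, -0.3714412 ]), 'ft_torque': array([-0.01819154, -0.01809814,  0.08995028]), 'opening': 0.09212703778057345}
side [[372.72572432   0.         254.93210577]
 [  0.         372.72572432 191.17092062]
 [  0.           0.           1.        ]] -0.044760530008205415 [[ 0.85280196 -0.52213645 -0.01011679]
 [-0.44187531 -0.71111606 -0.54686393]
 [ 0.27834338  0.47083699 -0.83716037]] [-0.39003995  0.29225463  1.06426284]
top [[359.73980576   0.         252.75192526]
 [  0.         359.73980576 190.46572181]
 [  0.           0.           1.        ]] -0.09204371750879323 [[ 0.0027043  -0.99980249  0.01968942]
 [-0.99828702 -0.00384989 -0.05837978]
 [ 0.05844405 -0.01949782 -0.99810026]] [0.03801175 0.5030395  1.05503474]
```

View pics/side0.png

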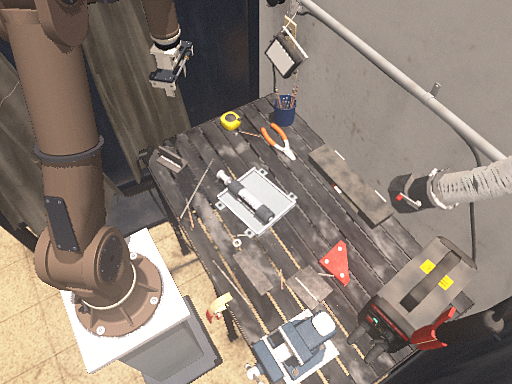

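View pics/top0.png

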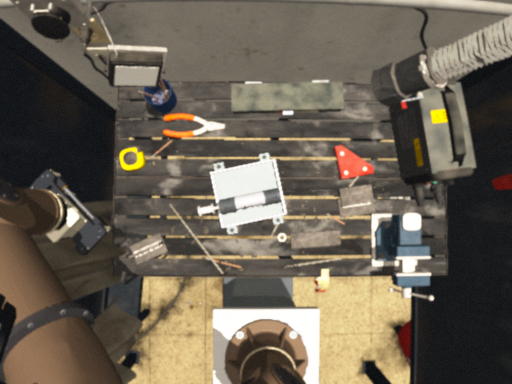

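```bash
cat > h.py <<'E'
from cell import env, imaging
import cv2, numpy as np
def shot(n,fn=None,crop=None,s=7):
    d=imaging.get_image(n)
    if fn:
        im=d["image"][:,:,::-1]
        if crop: x0,y0,x1,y1=crop; im=im[y0:y1,x0:x1]; im=cv2.resize(im,None,fx=s,fy=s,interpolation=cv2.INTER_CUBIC)
        cv2.imwrite(fn,im)
    return d
def ray(d,uv):
    K=d["mtx"]; p=np.array([(uv[0]-K[0,2])/K[0,0],(uv[1]-K[1,2])/K[1,1]])
    q=p.copy()
    for _ in range(20): q=p/(1+d["k1"]*(q@q))
    v=d["R"].T@np.array([q[0],q[1],1]); c=-d["R"].T@d["t"]
    return c,v
def onz(d,uv,z):
    c,v=ray(d,uv); return c+v*(z-c[2])/v[2]
def proj(d,X):
    x=d["R"]@np.asarray(X,float)+d["t"]; q=x[:2]/x[2]; q=q*(1+d["k1"]*(q@q))
    return q*d["mtx"][0,0]+d["mtx"][:2,2]
E
python3 - <<'E'
from h import *
shot("side","pics/s1.png",(205,155,305,240),7)
shot("top","pics/t1.png",(190,145,295,240),7)
E
```

```text
(no output)
```

View pics/s1.png

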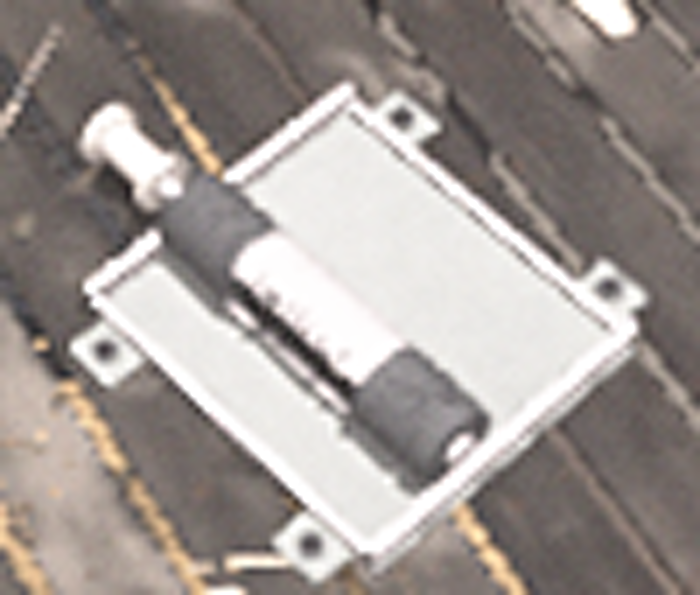

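View pics/t1.png

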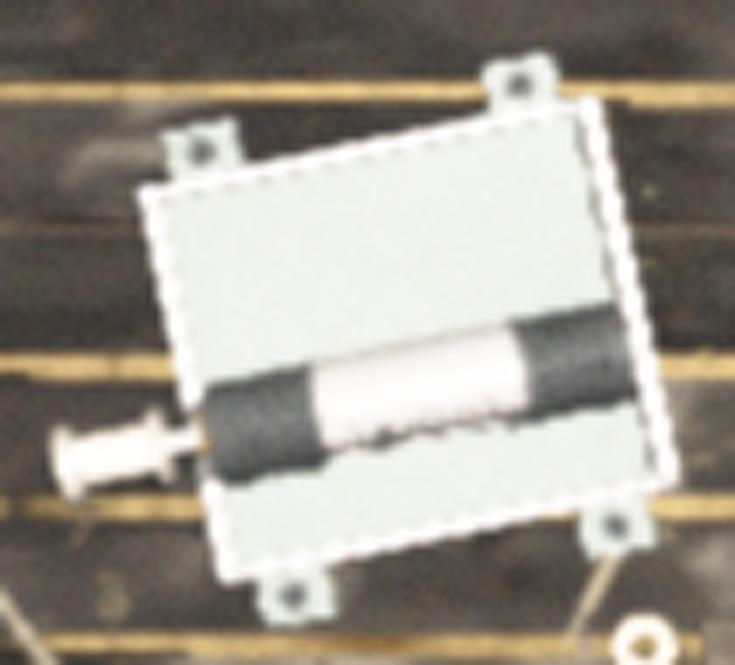

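Run:
```python
from h import *
t=shot("top"); s=shot("side")
f=lambda p:(190+(p[0]-3)/7,145+(p[1]-3)/7)
g=lambda p:(205+(p[0]-3)/7,155+(p[1]-3)/7)
C={k:onz(t,f(p),.0195) for k,p in dict(TL=(140,188),TR=(600,98),BR=(678,485),BL=(225,580)).items()}
S={k:onz(s,g(p),.0195) for k,p in dict(TL=(350,85),TR=(637,325),BR=(372,560),BL=(88,288)).items()}
for k in C: print(k,C[k].round(4),S[k].round(4))
c=sum(C.values())/4;c2=sum(S.values())/4;print("c",c,c2)
for D in (C,S):
  for a,b in(("TR","TL"),("BR","BL")):
    v=D[a]-D[b];print(np.linalg.norm(v),np.degrees(np.arctan2(v[0],-v[1])))
  for a,b in(("TL","BL"),("TR","BR")):
    v=D[a]-D[b];print(np.linalg.norm(v),np.degrees(np.arctan2(v[1],v[0])))
for n,p in dict(knobL=(62,462),knobR=(162,447),kn=(113,455),lend=(207,433),rend=(628,352)).items(): print(n,onz(t,f(p),.028).round(4))
for n,p in dict(kn=(130,155),rend=(455,440)).items(): print(n,onz(s,g(p),.028).round(4))
def tri(a,b):
    c1,v1=ray(t,f(a));c2,v2=ray(s,g(b))
    A=np.stack([v1,-v2],1);x=np.linalg.lstsq(A,c2-c1,rcond=None)[0];return (c1+v1*x[0]+c2+v2*x[1])/2, np.linalg.norm(c1+v1*x[0]-c2-v2*x[1])
print(tri((113,455),(132,155)))
```

```text
TL [0.5587 0.168  0.0195] [0.5585 0.1672 0.0195]
TR [ 0.5981 -0.0272  0.0195] [ 0.5989 -0.0209  0.0195]
BR [ 0.4337 -0.06    0.0195] [ 0.4315 -0.059   0.0195]
BL [0.3934 0.1307 0.0195] [0.3928 0.131  0.0195]
c [0.49596706 0.05289375 0.0195    ] [0.49544107 0.05459882 0.0195    ]
0.19907178656443614 11.4256588004957
0.19495702393898678 11.943242496707763
0.1694105502659075 12.692824831938015
0.16760841467319668 11.29702251369694
0.1924204838493726 12.118032326345194
0.19384866735984085 11.507025050578308
0.1696446644292306 12.33952874015232
0.17172308956928706 12.809703008695115
knobL [0.4426 0.1986 0.028 ]
knobR [0.4491 0.1569 0.028 ]
kn [0.4456 0.1773 0.028 ]
lend [0.455  0.1381 0.028 ]
rend [ 0.4895 -0.0381  0.028 ]
kn [0.4439 0.1818 0.028 ]
rend [ 0.492  -0.0315  0.028 ]
(array([0.44447454, 0.17729607, 0.03311343]), np.float64(0.0025257907303333268))
```

```bash
cat >> h.py <<'E'
from scipy.spatial.transform import Rotation as Ro
PX=np.array([np.cos(np.radians(12)),np.sin(np.radians(12)),0]); PY=np.array([-PX[1],PX[0],0]); PC=np.array([.4957,.0535,0])
def go(target,yaw_deg,st=None):
    "target TCP world, tool y at yaw"
    st=st or env.state(); R=Ro.from_rotvec(st["tcp_rot"]).as_matrix()
    y=np.array([np.cos(np.radians(yaw_deg)),np.sin(np.radians(yaw_deg)),0]); z=np.array([0,0,-1.]); x=np.cross(y,z)
    T=np.stack([x,y,z],1)
    print("slide",(R.T@(np.array(target)-st["tcp_pos"])).round(4),"dr",Ro.from_matrix(R.T@T).as_rotvec().round(4))
E
python3 - <<'E'
from h import *
t=shot("top"); f=lambda p:(190+(p[0]-3)/7,145+(p[1]-3)/7)
print(onz(t,f((420,387)),.028), onz(t,(145,248),.03), onz(t,(283,238),.01))
o=np.array([.472,.051,0])
print((o-PC)@PX,(o-PC)@PY, "camside",-shot("side")["R"].T@shot("side")["t"])
go([.472-.007*PX[0],.051-.007*PX[1],.235],102)
go([.472-.007*PX[0],.051-.007*PX[1],.085],102)
E
```

```text
[0.47451419 0.04917395 0.028     ] [0.33272351 0.35378152 0.03      ] [ 0.36193637 -0.05075988  0.01      ]
-0.023701877364435592 0.0024821380705463796 camside [ 0.16553642 -0.49692143  1.04683624]
slide [-0.297  -0.2635 -0.0003] dr [-1.000e-04 -1.000e-04 -9.864e-01]
slide [-0.297  -0.2635  0.1497] dr [-1.000e-04 -1.000e-04 -9.864e-01]
```

```bash
python3 -m pendant '{"slide":[[-0.015,-0.013,0],[-0.045,-0.04,0],[-0.075,-0.066,0],[-0.105,-0.092,0],[-0.135,-0.119,0],[-0.165,-0.146,0],[-0.195,-0.172,0],[-0.225,-0.199,0],[-0.25,-0.222,0],[-0.275,-0.244,0],[-0.29,-0.257,0],[-0.297,-0.2635,0],[-0.297,-0.2635,0.03],[-0.297,-0.2635,0.065],[-0.297,-0.2635,0.1],[-0.297,-0.2635,0.125],[-0.297,-0.2635,0.14],[-0.297,-0.2635,0.15],[-0.297,-0.2635,0.15],[-0.297,-0.2635,0.15]],"dr":[[0,0,-0.05],[0,0,-0.15],[0,0,-0.25],[0,0,-0.35],[0,0,-0.45],[0,0,-0.55],[0,0,-0.65],[0,0,-0.75],[0,0,-0.85],[0,0,-0.95],[0,0,-0.986],[0,0,-0.986],[0,0,-0.986],[0,0,-0.986],[0,0,-0.986],[0,0,-0.986],[0,0,-0.986],[0,0,-0.986],[0,0,-0.986],[0,0,-0.986]]}' 0
python3 - <<'E'
from h import *
shot("side","pics/s2.png",(180,135,320,240),5)
shot("top","pics/t2.png",(190,145,295,240),7)
go([.472-.007*PX[0],.051-.007*PX[1],.085],102); print(env.state()["wrist_force"])
E
```

```text
clock: 2.12
tcp_pos: [0.4651, 0.0504, 0.0846]
tcp_rot: [0.328, -3.124, -0.0]
wrist_force: [0.4, -0.1, 0.5]
opening: 0.0921
slide [ 0.0008 -0.0005  0.0005] dr [ 0.0002  0.0014 -0.0003]
[-0.02612507  0.69500515 -0.15912419]
```

View pics/s2.png

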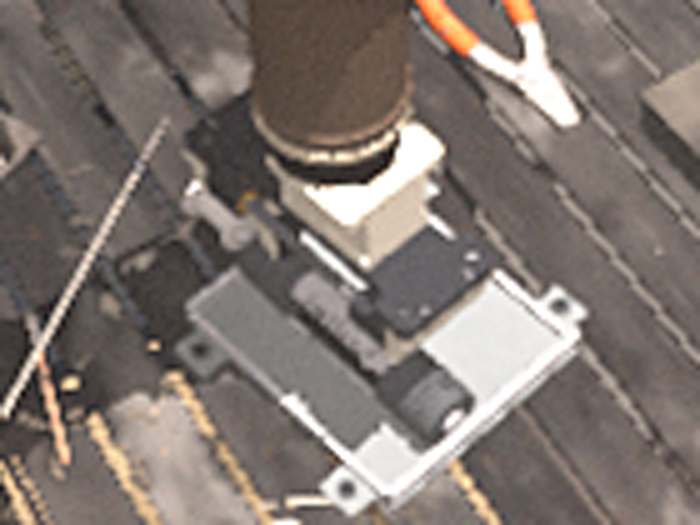

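View pics/t2.png

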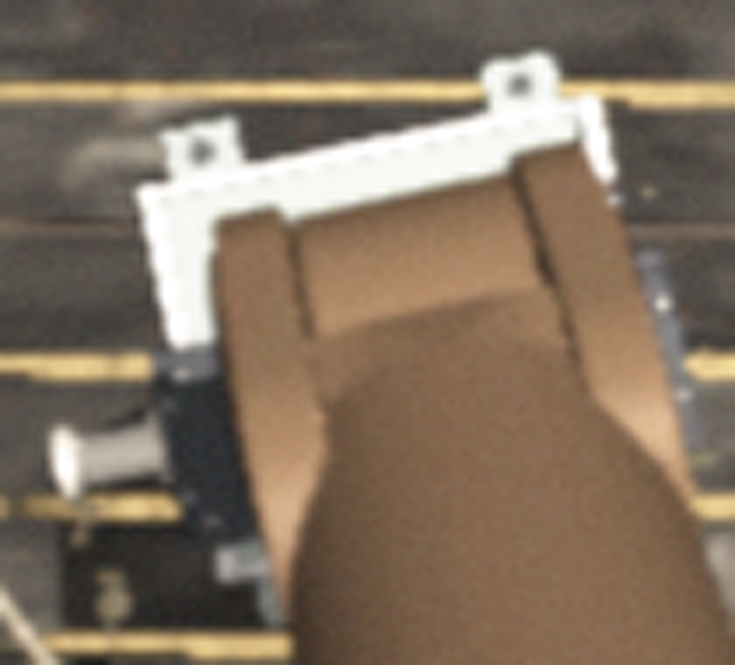

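```bash
python3 -m pendant '{"slide":[[0.001,0,0.01],[0.001,0,0.02],[0.001,0,0.025],[0.001,0,0.026],[0.001,0,0.027],[0.001,0,0.027]],"dr":[[0,0,0],[0,0,0],[0,0,0],[0,0,0],[0,0,0],[0,0,0]]}' 0; python3 -m pendant '{"slide":[[0,0,0.0005],[0,0,0.001],[0,0,0.001]],"dr":[[0,0,0],[0,0,0],[0,0,0]]}' 0
```

```text
clock: 2.72
tcp_pos: [0.4647, 0.0496, 0.0583]
tcp_rot: [-0.328, 3.123, 0.0]
wrist_force: [-0.4, 0.2, 0.3]
opening: 0.0915
clock: 2.97
tcp_pos: [0.4657, 0.0498, 0.0579]
tcp_rot: [-0.327, 3.121, 0.001]
wrist_force: [-0.7, 1.0, 10.0]
opening: 0.0919
```

```bash
python3 -m pendant '{"slide":[[0,0,0.0004],[-0.001,0,0.0006],[-0.003,0,0.0006],[-0.005,0,0.0006],[-0.007,0,0.0006],[-0.009,0,0.0006],[-0.011,0,0.0006],[-0.013,0,0.0006],[-0.013,0,0.0006]],"dr":[[0,0,0],[0,0,0],[0,0,0],[0,0,0],[0,0,0],[0,0,0],[0,0,0],[0,0,0],[0,0,0]]}' 0
python3 - <<'E'
from h import *
shot("side","pics/s3.png",(180,135,320,240),5)
E
```

```text
clock: 3.72
tcp_pos: [0.4796, 0.0527, 0.058]
tcp_rot: [-0.327, 3.119, 0.001]
wrist_force: [0.3, 0.5, 15.5]
opening: 0.0919
```

View pics/s3.png

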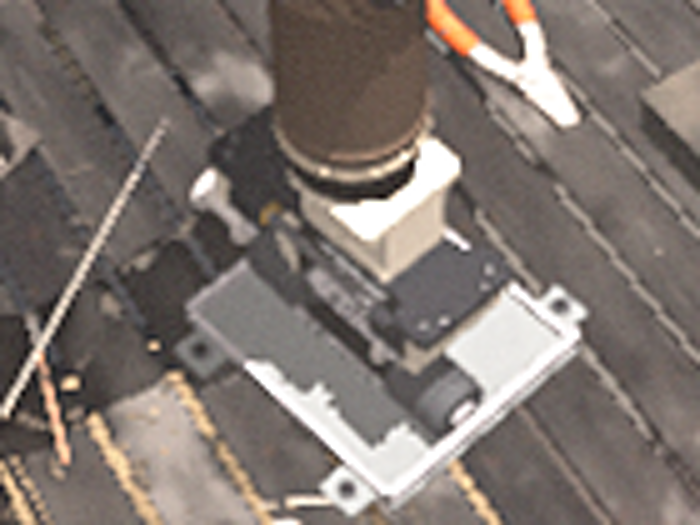

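```bash
python3 -m pendant '{"slide":[[-0.001,0,0],[-0.003,0,0],[-0.005,0,0],[-0.007,0,0],[-0.009,0,0],[-0.011,0,0],[-0.013,0,0],[-0.014,0,0],[-0.014,0,0]],"dr":[[0,0,0],[0,0,0],[0,0,0],[0,0,0],[0,0,0],[0,0,0],[0,0,0],[0,0,0],[0,0,0]]}' 0; python3 -m pendant '{"slide":[[0,0,-0.005],[0,0,-0.03],[0,0,-0.07],[0,0,-0.11],[0,0,-0.13],[0,0,-0.13]],"dr":[[0,0,0],[0,0,0],[0,0,0],[0,0,0],[0,0,0],[0,0,0]]}' 0;python3 - <<'E'
from h import *
shot("side","pics/s4.png",(190,145,310,235),6)
shot("top","pics/t4.png",(190,145,295,240),7)
E
```

```text
clock: 4.52
tcp_pos: [0.493, 0.0556, 0.058]
tcp_rot: [-0.327, 3.12, 0.001]
wrist_force: [0.0, -0.1, 14.3]
opening: 0.0918
clock: 5.02
tcp_pos: [0.4932, 0.0554, 0.1913]
tcp_rot: [-0.327, 3.116, 0.001]
wrist_force: [0.8, 0.0, -0.4]
opening: 0.0918
```

View pics/s4.png

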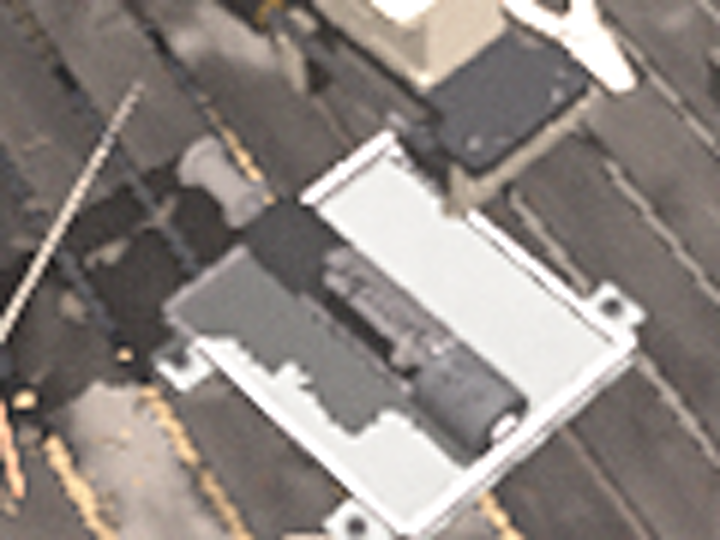

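View pics/t4.png

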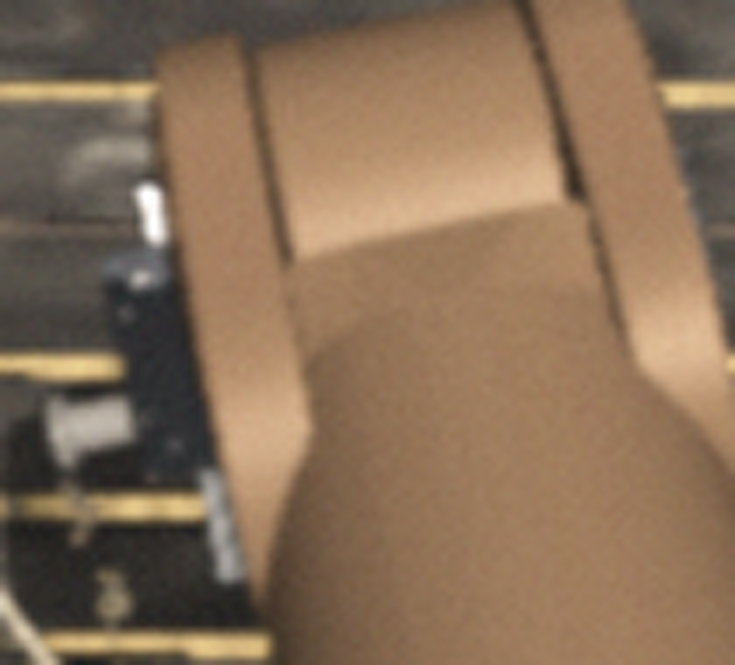

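```bash
python3 -m pendant '{"slide":[[0.01,0.02,0],[0.02,0.05,0],[0.04,0.085,0],[0.05,0.12,0],[0.05,0.155,0],[0.05,0.19,0],[0.05,0.22,0],[0.05,0.24,0],[0.05,0.24,0]],"dr":[[0,0,0],[0,0,0],[0,0,0],[0,0,0],[0,0,0],[0,0,0],[0,0,0],[0,0,0],[0,0,0]]}' 0;python3 - <<'E'
from h import *
shot("side","pics/s5.png",(190,145,310,235),6)
d=shot("top","pics/t5.png",(190,145,295,240),7)
E
```

```text
clock: 5.87
tcp_pos: [0.3895, 0.2837, 0.1849]
tcp_rot: [0.337, -3.121, -0.002]
wrist_force: [0.3, 0.2, -1.1]
opening: 0.0922
```

View pics/s5.png

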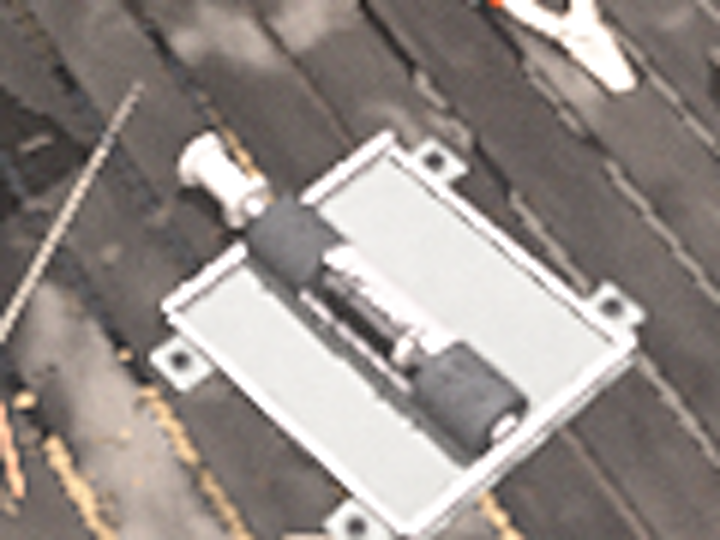

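View pics/t5.png

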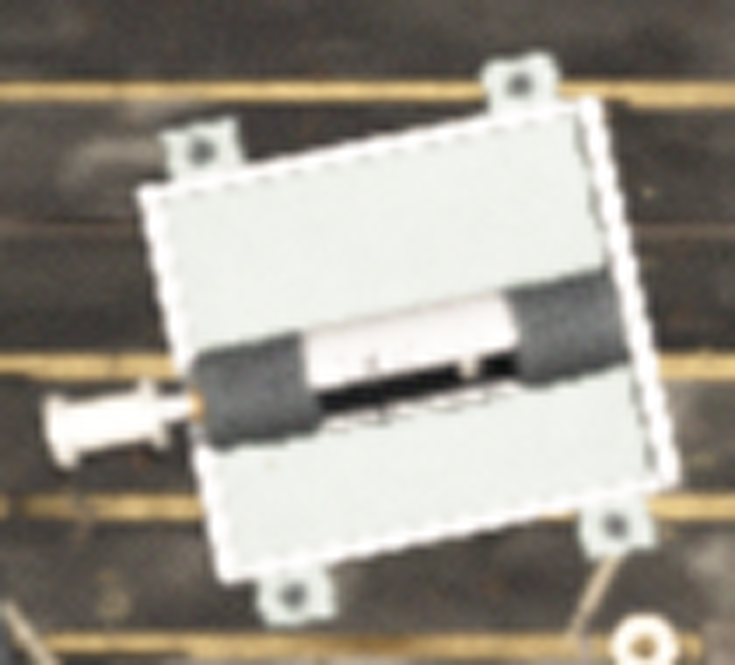

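Run:
```python
from h import *
import scipy.ndimage as nd
A=np.array([.472,.051,0.028])+.0138*PX
for n in("top","side"):
    d=shot(n); im=d["image"].astype(float).mean(2)
    for yy in (-.01,.0,.01):
        print(n,yy)
        out=[]
        for off in np.arange(-32,33,2):   # offset perpendicular through axis, in plane facing the camera
            c=-d["R"].T@d["t"]; w=A+PY*yy; v=w-c; v/=np.linalg.norm(v)
            e=np.cross(v,PY); e/=np.linalg.norm(e); e*=np.sign(e@PX)
            u=proj(d,w+e*off/1000); out.append((int(off),int(nd.map_coordinates(im,[[u[1]],[u[0]]],order=1)[0])))
        print(out)
        print("view tilt to -x", np.arctan2(-(c-w)@PX,(c-w)[2]))
```

```text
top -0.01
[(-32, 241), (-30, 240), (-28, 237), (-26, 232), (-24, 215), (-22, 209), (-20, 224), (-18, 183), (-16, 126), (-14, 58), (-12, 38), (-10, 33), (-8, 42), (-6, 90), (-4, 152), (-2, 224), (0, 242), (2, 249), (4, 251), (6, 251), (8, 249), (10, 247), (12, 244), (14, 239), (16, 233), (18, 224), (20, 219), (22, 220), (24, 229), (26, 236), (28, 239), (30, 238), (32, 238)]
view tilt to -x 0.04052039972708248
top 0.0
[(-32, 240), (-30, 239), (-28, 239), (-26, 237), (-24, 233), (-22, 224), (-20, 205), (-18, 162), (-16, 104), (-14, 56), (-12, 33), (-10, 30), (-8, 42), (-6, 77), (-4, 143), (-2, 202), (0, 237), (2, 245), (4, 247), (6, 245), (8, 246), (10, 246), (12, 244), (14, 241), (16, 235), (18, 225), (20, 218), (22, 219), (24, 233), (26, 238), (28, 240), (30, 241), (32, 240)]
view tilt to -x 0.0405203997270825
top 0.01
[(-32, 239), (-30, 239), (-28, 238), (-26, 231), (-24, 220), (-22, 202), (-20, 191), (-18, 167), (-16, 113), (-14, 68), (-12, 38), (-10, 33), (-8, 43), (-6, 73), (-4, 142), (-2, 201), (0, 241), (2, 246), (4, 247), (6, 247), (8, 247), (10, 246), (12, 244), (14, 241), (16
[... 667 characters left out ...]
, 148), (-12, 85), (-10, 59), (-8, 59), (-6, 79), (-4, 125), (-2, 160), (0, 161), (2, 140), (4, 169), (6, 221), (8, 251), (10, 251), (12, 250), (14, 252), (16, 252), (18, 247), (20, 240), (22, 235), (24, 233), (26, 233), (28, 233), (30, 234), (32, 234)]
view tilt to -x 0.3972730673891881
side 0.01
[(-32, 226), (-30, 187), (-28, 142), (-26, 121), (-24, 122), (-22, 125), (-20, 153), (-18, 185), (-16, 173), (-14, 126), (-12, 74), (-10, 55), (-8, 61), (-6, 74), (-4, 115), (-2, 154), (0, 158), (2, 140), (4, 161), (6, 220), (8, 252), (10, 252), (12, 248), (14, 249), (16, 249), (18, 245), (20, 238), (22, 232), (24, 233), (26, 235), (28, 237), (30, 238), (32, 238)]
view tilt to -x 0.3972730673891881
```

Run:
```python
from h import *
A=np.array([.472,.051,0.0])+(.0138-.0075)*PX
go(A+[0,0,.085],102);go(A+[0,0,.058],102)
```

```text
slide [-0.0381 -0.2384  0.1005] dr [-0.0015 -0.0017 -0.0014]
slide [-0.0382 -0.2384  0.1275] dr [-0.0015 -0.0017 -0.0014]
```

```bash
python3 -m pendant '{"slide":[[-0.005,-0.02,0],[-0.01,-0.05,0],[-0.015,-0.085,0],[-0.02,-0.12,0],[-0.025,-0.155,0.01],[-0.03,-0.19,0.03],[-0.035,-0.22,0.06],[-0.038,-0.235,0.085],[-0.038,-0.238,0.1],[-0.038,-0.238,0.1],[-0.038,-0.238,0.1]],"dr":[[0,0,0],[0,0,0],[0,0,0],[0,0,0],[0,0,0],[0,0,0],[0,0,0],[0,0,0],[0,0,0],[0,0,0],[0,0,0]]}' 0;python3 - <<'E'
from h import *
A=np.array([.472,.051,0.0])+(.0138-.0075)*PX
go(A+[0,0,.058],102);print(env.state()["wrist_force"])
E
```

```text
clock: 6.98
tcp_pos: [0.4776, 0.0533, 0.0857]
tcp_rot: [0.324, -3.122, 0.001]
wrist_force: [1.1, 0.2, 0.8]
opening: 0.0919
slide [-0.0004 -0.001   0.0277] dr [-0.0001 -0.0024 -0.0025]
[1.1043671  0.19344577 0.75078706]
```

```bash
python3 -m pendant '{"slide":[[0,0,0.01],[0,0,0.02],[0,0,0.025],[0,0,0.027],[0,0,0.028],[0,0,0.0285],[0,0,0.0285]],"dr":[[0,0,0],[0,0,0],[0,0,0],[0,0,0],[0,0,0],[0,0,0],[0,0,0]]}' 0
```

```text
clock: 7.57
tcp_pos: [0.4792, 0.0551, 0.0582]
tcp_rot: [-0.329, 3.123, 0.001]
wrist_force: [0.4, 1.5, 3.1]
opening: 0.092
```

```bash
python3 -m pendant '{"slide":[[0,0,0.0006],[0,0,0.0011],[-0.001,0,0.0011],[-0.003,0,0.0011],[-0.005,0,0.0011],[-0.007,0,0.0011],[-0.009,0,0.0011],[-0.011,0,0.0011],[-0.013,0,0.0011],[-0.015,0,0.0011],[-0.017,0,0.0011],[-0.019,0,0.0011],[-0.021,0,0.0011],[-0.023,0,0.0011],[-0.025,0,0.0011],[-0.026,0,0.0011],[-0.026,0,0.0011]],"dr":[[0,0,0],[0,0,0],[0,0,0],[0,0,0],[0,0,0],[0,0,0],[0,0,0],[0,0,0],[0,0,0],[0,0,0],[0,0,0],[0,0,0],[0,0,0],[0,0,0],[0,0,0],[0,0,0],[0,0,0]]}' 0;  python3 -m pendant '{"slide":[[0,0,-0.006],[0.008,0,-0.02],[0.015,0,-0.02],[0.015,0,-0.02],[0.015,0,-0.02]],"dr":[[0,0,0],[0,0,0],[0,0,0],[0,0,0],[0,0,0]]}' 0
python3 - <<'E'
from h import *
shot("side","pics/s6.png",(190,145,310,235),6)
E
```

```text
clock: 8.98
tcp_pos: [0.5058, 0.0608, 0.058]
tcp_rot: [-0.328, 3.12, 0.001]
wrist_force: [0.0, 1.7, 12.6]
opening: 0.0919
clock: 9.4
tcp_pos: [0.4888, 0.0566, 0.0764]
tcp_rot: [0.328, -3.124, 0.0]
wrist_force: [0.4, -0.3, -0.2]
opening: 0.0917
```

View pics/s6.png

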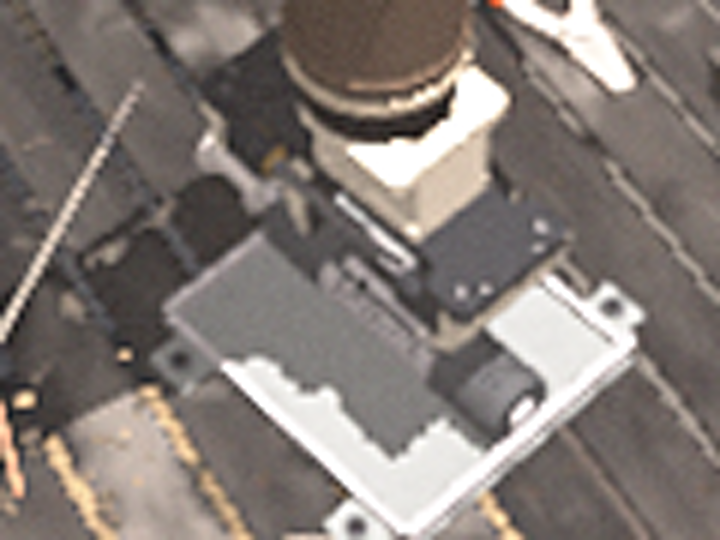

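```bash
python3 -m pendant '{"slide":[[-0.003,0,0.005],[-0.005,0,0.012],[-0.005,0,0.017],[-0.005,0,0.0185],[-0.005,0,0.0195],[-0.005,0,0.0195]],"dr":[[0,0,0],[0,0,0],[0,0,0],[0,0,0],[0,0,0],[0,0,0]]}' 0
```

```text
clock: 9.95
tcp_pos: [0.4966, 0.0583, 0.0579]
tcp_rot: [-0.327, 3.12, 0.001]
wrist_force: [-0.7, 0.4, 16.4]
opening: 0.0916
```

```bash
python3 -m pendant '{"slide":[[-0.001,0,0],[-0.003,0,0],[-0.005,0,0],[-0.007,0,0],[-0.009,0,0],[-0.011,0,0],[-0.011,0,0]],"dr":[[0,0,0],[0,0,0],[0,0,0],[0,0,0],[0,0,0],[0,0,0],[0,0,0]]}' 0;python3 -m pendant '{"slide":[[0,0,-0.006],[0,0,-0.03],[0,0.01,-0.07],[0.01,0.035,-0.1],[0.02,0.07,-0.11],[0.03,0.105,-0.11],[0.04,0.14,-0.11],[0.045,0.17,-0.11],[0.05,0.2,-0.11],[0.05,0.22,-0.11],[0.05,0.24,-0.11],[0.05,0.24,-0.11]],"dr":[[0,0,0],[0,0,0],[0,0,0],[0,0,0],[0,0,0],[0,0,0],[0,0,0],[0,0,0],[0,0,0],[0,0,0],[0,0,0],[0,0,0]]}' 0
python3 - <<'E'
from h import *
shot("side","pics/s7.png",(190,145,310,235),6)
shot("top","pics/t7.png",(190,145,295,240),7)
import scipy.ndimage as nd
A=np.array([.472,.051,0.028])+.033*PX
for n in("top","side"):
    d=shot(n); im=d["image"].astype(float).mean(2)
    for yy in (-.01,.0,.01):
        print(n,yy)
        out=[]
        for off in np.arange(-32,33,2):
            c=-d["R"].T@d["t"]; w=A+PY*yy; v=w-c; v/=np.linalg.norm(v)
            e=np.cross(v,PY); e/=np.linalg.norm(e); e*=np.sign(e@PX)
            u=proj(d,w+e*off/1000); out.append((int(off),int(nd.map_coordinates(im,[[u[1]],[u[0]]],order=1)[0])))
        print(out)
    print("view tilt to -x", np.arctan2(-(c-w)@PX,(c-w)[2]))
E
```

```text
clock: 10.53
tcp_pos: [0.5073, 0.0607, 0.0579]
tcp_rot: [-0.328, 3.12, 0.001]
wrist_force: [0.1, 0.0, 16.4]
opening: 0.0919
clock: 11.53
tcp_pos: [0.4045, 0.2889, 0.1665]
tcp_rot: [0.336, -3.123, -0.003]
wrist_force: [0.3, 0.9, 0.3]
opening: 0.0916
top -0.01
[(-32, 240), (-30, 240), (-28, 235), (-26, 216), (-24, 181), (-22, 162), (-20, 163), (-18, 182), (-16, 196), (-14, 207), (-12, 216), (-10, 196), (-8, 168), (-6, 139), (-4, 190), (-2, 230), (0, 249), (2, 243), (4, 207), (6, 137), (8, 76), (10, 62), (12, 101), (14, 165), (16, 200), (18, 207), (20, 206), (22, 214), (24, 232), (26, 236), (28, 239), (30, 239), (32, 239)]
top 0.0
[(-32, 240), (-30, 240), (-28, 239), (-26, 235), (-24, 215), (-22, 175), (-20, 162), (-18, 166), (-16, 190), (-14, 206), (-12, 210), (-10, 202), (-8, 161), (-6, 146), (-4, 172), (-2, 218), (0, 243), (2, 242), (4, 193), (6, 128), (8, 52), (10, 56), (12, 86), (14, 139), (16, 175), (18, 197), (20, 205), (22, 218), (24, 229), (26, 238), (28, 239), (30, 240), (32, 240)]
top 0.01
[(-32, 241), (-30, 241), (-28, 239), (-26, 235), (-24, 204), (-22, 174), (-20, 155), (-
[... 784 characters left out ...]
151), (-18, 165), (-16, 183), (-14, 202), (-12, 219), (-10, 229), (-8, 231), (-6, 224), (-4, 221), (-2, 239), (0, 252), (2, 248), (4, 213), (6, 142), (8, 80), (10, 57), (12, 57), (14, 60), (16, 114), (18, 178), (20, 194), (22, 201), (24, 223), (26, 233), (28, 236), (30, 236), (32, 235)]
side 0.01
[(-32, 230), (-30, 186), (-28, 139), (-26, 128), (-24, 128), (-22, 129), (-20, 137), (-18, 160), (-16, 188), (-14, 201), (-12, 203), (-10, 205), (-8, 201), (-6, 221), (-4, 231), (-2, 241), (0, 251), (2, 252), (4, 219), (6, 147), (8, 81), (10, 54), (12, 57), (14, 62), (16, 118), (18, 191), (20, 224), (22, 234), (24, 236), (26, 235), (28, 235), (30, 234), (32, 232)]
view tilt to -x 0.41318871843039373
```

View pics/s7.png

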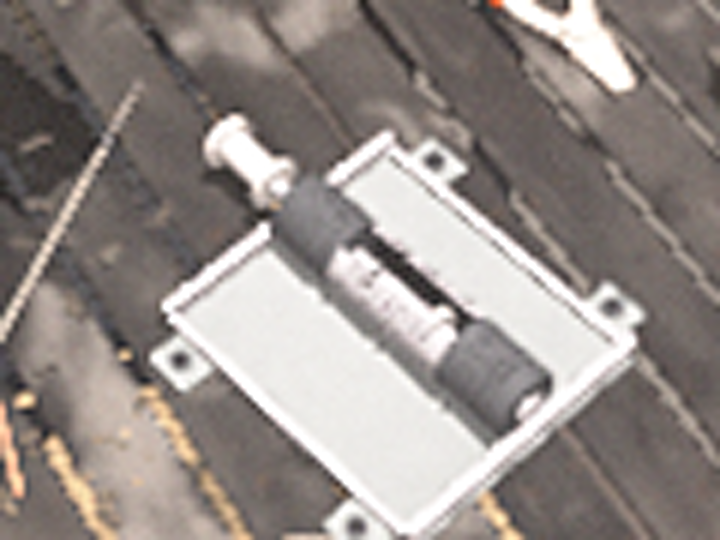

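View pics/t7.png

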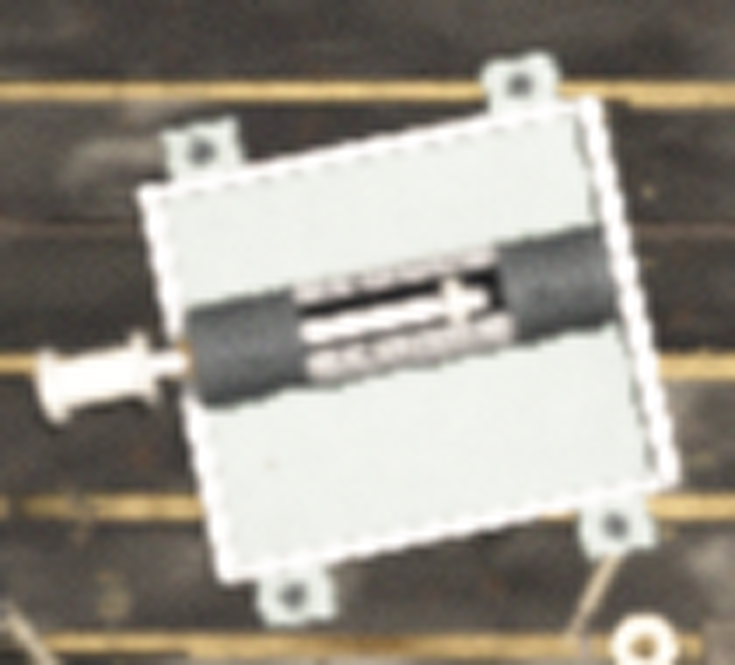

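Run:
```python
from h import *
a=[shot("top")["image"].astype(float) for _ in range(4)]
b=[shot("side")["image"].astype(float) for _ in range(4)]
def sv(ims,crop,s,fn):
    im=np.mean(ims,0); x0,y0,x1,y1=crop; im=im[y0:y1,x0:x1]
    im=cv2.resize(im,None,fx=s,fy=s,interpolation=cv2.INTER_CUBIC).clip(0,255).astype(np.uint8)[:,:,::-1]
    cv2.imwrite(fn,im)
sv(a,(228,176,266,204),20,"pics/t8.png")
sv(b,(240,180,272,210),18,"pics/s8.png")
```

```text
(no output)
```

View pics/t8.png

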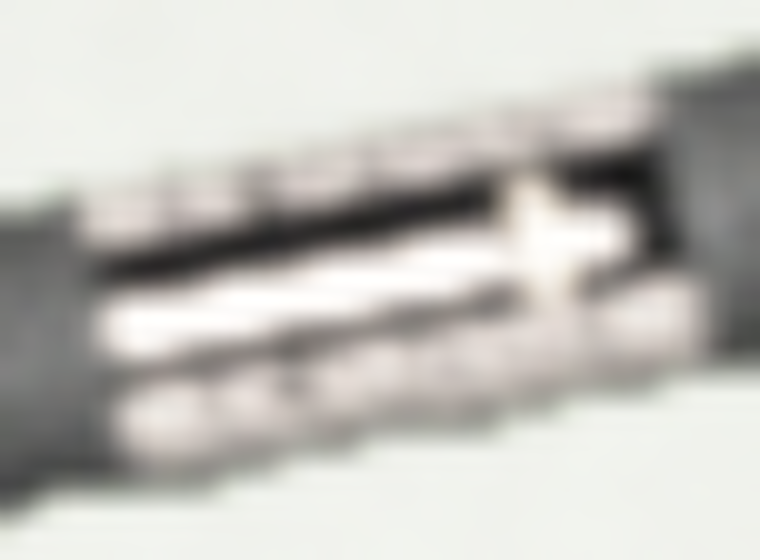

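View pics/s8.png

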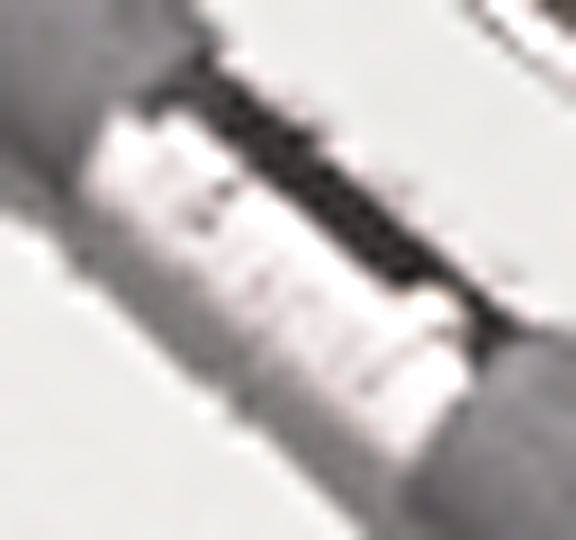

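Run:
```python
from h import *
t=shot("top"); s=shot("side")
f=lambda p:(228+(p[0]-9.5)/20,176+(p[1]-9.5)/20)
g=lambda p:(240+(p[0]-8.5)/18,180+(p[1]-8.5)/18)
def P(d,uv,z): X=onz(d,uv,z)-PC; return np.array([X@PX,X@PY])*1000
print("tabs",P(t,f((258,190)),.0445),P(t,f((294,383)),.0445))
print("ring",P(t,f((537,230)),.0405),P(t,f((523,175)),.034),P(t,f((550,295)),.034))
print("win ends/white-dark borders", [P(t,f(p),z).round(1) for p,z in (((90,325),.028),((80,215),.044),((665,115),.044),((120,430),.044),((705,310),.044))])
print("side tabs",P(s,g((310,130)),.0445),P(s,g((222,190)),.0445))
print("side ring",P(s,g((432,300)),.0405))
h=lambda p:(190+(p[0]-3)/7,145+(p[1]-3)/7)
print("knob",P(t,h((98,378)),.028),"flL",P(t,h((48,388)),.028),"flR",P(t,h((143,368)),.028),"end",P(t,h((603,273)),.028),P(t,h((190,355)),.028))
```

```text
tabs [25.25667995 17.55164312] [-3.13341012 18.14378301]
ring [ 11.61047129 -20.88059109] [ 20.307749   -20.77802773] [  2.32151098 -21.0293346 ]
win ends/white-dark borders [array([12.1, 45.7]), array([27. , 43.5]), array([ 23.9, -42.3]), array([-4.6, 44.1]), array([ -4.9, -42.2])]
side tabs [21.80466409 20.70567959] [ 1.54757736 22.26229274]
side ring [ 14.18338406 -18.65000749]
knob [  9.58324083 131.26459316] flL [  9.75226938 152.59109996] flR [  9.84174943 111.99343541] end [  9.54275567 -84.94049769] [11.16104818 91.65301807]
```

Run:
```python
from h import *
st=env.state(); print(st["joints"].round(2), st["clock"])
K=PC+.0102*PX+.130*PY; print(K)
go(K+[0,0,.165],12); go(K+[0,0,.017],12)
```

```text
[-0.63  0.31 -0.11  1.96  0.04  0.88  1.02] 12.2333
[0.47864859 0.18277989 0.        ]
slide [-0.0498 -0.1144  0.0021] dr [1.0000e-04 0.0000e+00 1.5703e+00]
slide [-0.0498 -0.1144  0.1501] dr [1.0000e-04 0.0000e+00 1.5703e+00]
```

```bash
python3 -m pendant '{"slide":[[-0.004,-0.008,0],[-0.008,-0.016,0],[-0.012,-0.025,0],[-0.016,-0.034,0],[-0.02,-0.043,0],[-0.024,-0.052,0],[-0.028,-0.061,0],[-0.032,-0.07,0],[-0.036,-0.079,0],[-0.04,-0.088,0],[-0.044,-0.097,0],[-0.047,-0.106,0],[-0.05,-0.1145,0],[-0.05,-0.1145,0.02],[-0.05,-0.1145,0.05],[-0.05,-0.1145,0.07],[-0.05,-0.1145,0.08],[-0.05,-0.1145,0.08]],"dr":[[0,0,0.12],[0,0,0.24],[0,0,0.36],[0,0,0.48],[0,0,0.6],[0,0,0.72],[0,0,0.84],[0,0,0.96],[0,0,1.08],[0,0,1.2],[0,0,1.32],[0,0,1.44],[0,0,1.57],[0,0,1.57],[0,0,1.57],[0,0,1.57],[0,0,1.57],[0,0,1.57]]}' 0.3
python3 - <<'E'
from h import *
K=PC+.0102*PX+.130*PY
go(K+[0,0,.017],12)
shot("side","pics/s9.png",(180,125,320,230),5)
shot("top","pics/t9.png",(170,145,295,240),6)
E
```

```text
clock: 13.73
tcp_pos: [0.4776, 0.1823, 0.0852]
tcp_rot: [-1.975, -2.441, 0.005]
wrist_force: [-1.4, -0.5, 0.0]
opening: 0.0644
slide [0.0003 0.0014 0.0682] dr [-0.0036  0.0011  0.0006]
```

View pics/s9.png

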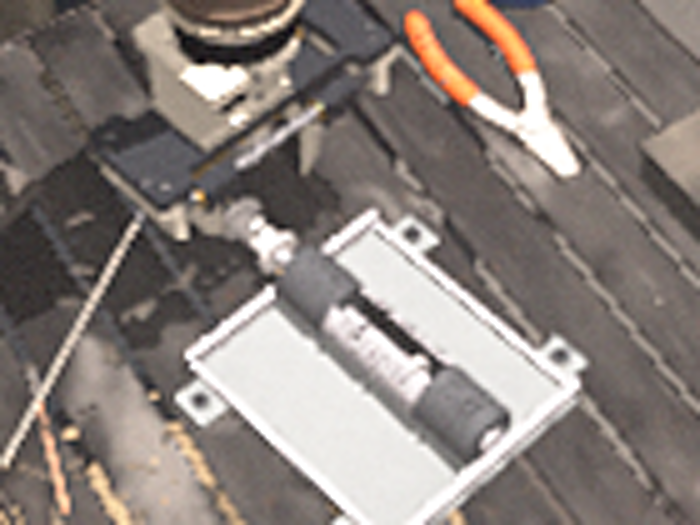

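View pics/t9.png

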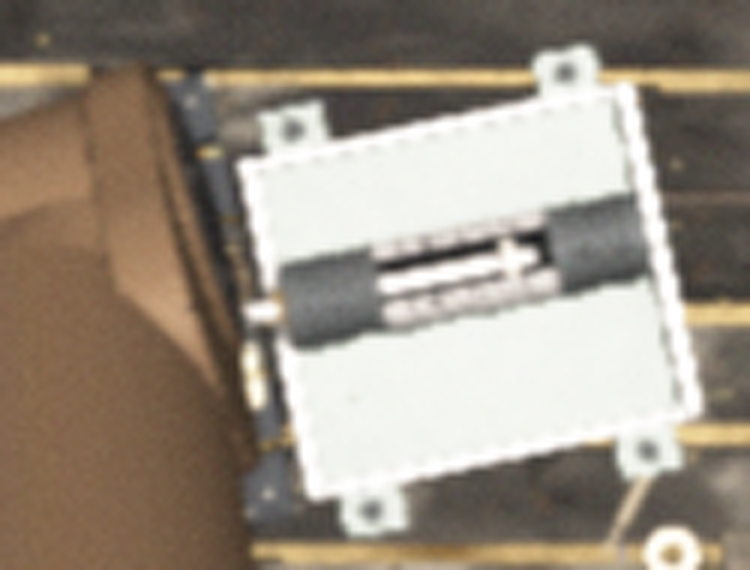

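```bash
python3 -m pendant '{"slide":[[0,0.001,0.015],[0,0.001,0.035],[0,0.001,0.05],[0,0.001,0.06],[0,0.001,0.066],[0,0.001,0.068],[0,0.001,0.068]],"dr":[[0,0,0],[0,0,0],[0,0,0],[0,0,0],[0,0,0],[0,0,0],[0,0,0]]}' 0.3
python3 - <<'E'
from h import *
K=PC+.0102*PX+.130*PY
go(K+[0,0,.017],12)
shot("side","pics/s10.png",(180,125,320,230),5)
E
```

```text
clock: 14.42
tcp_pos: [0.4802, 0.1832, 0.0194]
tcp_rot: [1.976, 2.442, 0.001]
wrist_force: [-0.2, -0.8, 0.3]
opening: 0.0641
slide [-0.0001 -0.0016  0.0024] dr [ 0.0005 -0.0001  0.0005]
```

View pics/s10.png

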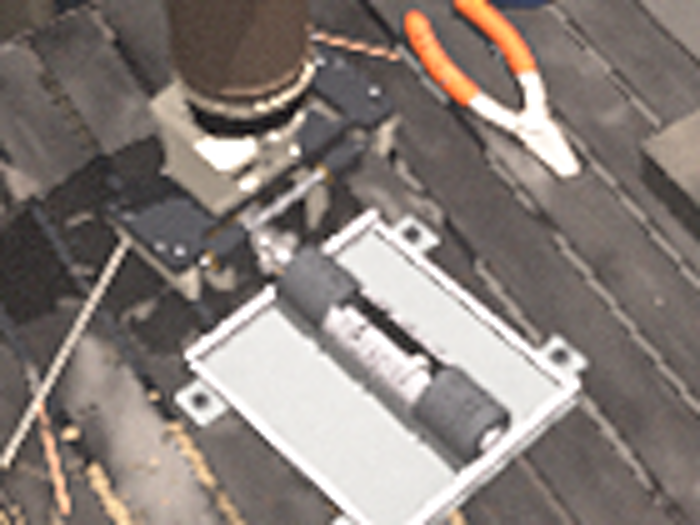

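```bash
python3 -m pendant '{"slide":[[0,-0.001,0.001],[0,-0.001,0.001],[0,-0.001,0.001],[0,-0.001,0.001],[0,-0.001,0.001],[0,-0.001,0.001],[0,-0.001,0.001],[0,-0.001,0.001]],"dr":[[0,0,0],[0,0,0],[0,0,0],[0,0,0],[0,0,0],[0,0,0],[0,0,0],[0,0,0]]}' 1
python3 - <<'E'
from h import *
shot("side","pics/s11.png",(180,125,320,230),5)
shot("top","pics/t11.png",(228,176,266,204),20)
E
```

```text
clock: 15.13
tcp_pos: [0.479, 0.1829, 0.0181]
tcp_rot: [1.976, 2.442, 0.0]
wrist_force: [0.2, 0.4, -0.2]
opening: 0.0192
```

View pics/s11.png

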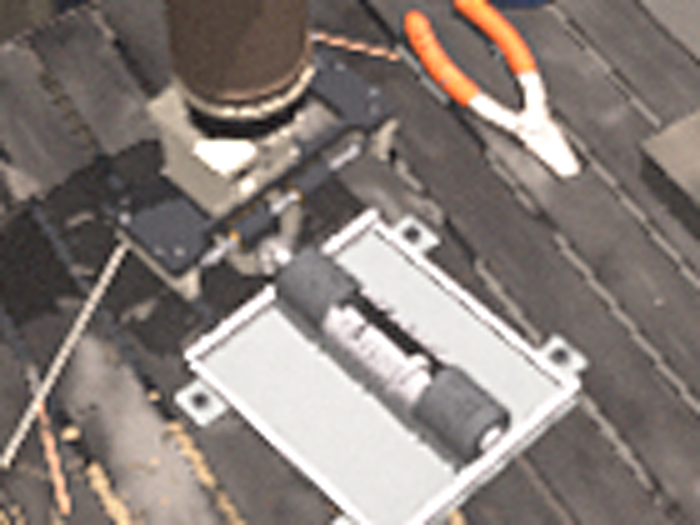

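View pics/t11.png

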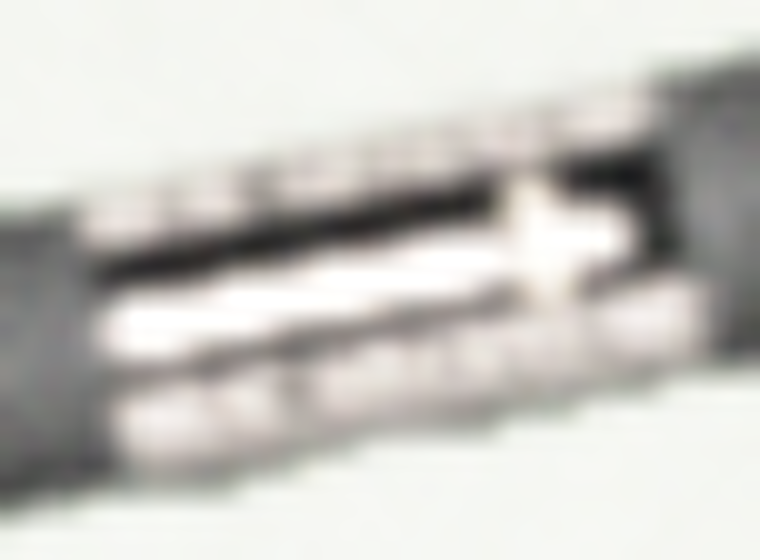

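```bash
python3 -m pendant '{"slide":[[0.001,0,0],[0.004,0,0],[0.008,0,0],[0.012,0,0],[0.016,0,0],[0.02,0,0],[0.024,0,0],[0.028,0,0],[0.032,0,0],[0.035,0,0],[0.0375,0,0],[0.039,0,0],[0.039,0,0],[0.039,0,0]],"dr":[[0,0,0],[0,0,0],[0,0,0],[0,0,0],[0,0,0],[0,0,0],[0,0,0],[0,0,0],[0,0,0],[0,0,0],[0,0,0],[0,0,0],[0,0,0],[0,0,0]]}' 1
python3 - <<'E'
from h import *
def sv(n,crop,s,fn):
    im=np.mean([shot(n)["image"].astype(float) for _ in range(4)],0); x0,y0,x1,y1=crop; im=im[y0:y1,x0:x1]
    cv2.imwrite(fn,cv2.resize(im,None,fx=s,fy=s,interpolation=cv2.INTER_CUBIC).clip(0,255).astype(np.uint8)[:,:,::-1])
sv("top",(228,176,266,204),20,"pics/t12.png")
sv("side",(240,180,272,210),18,"pics/s12.png")
E
```

```text
clock: 16.4
tcp_pos: [0.4707, 0.2204, 0.018]
tcp_rot: [1.976, 2.441, -0.001]
wrist_force: [3.4, -7.8, 1.7]
opening: 0.0189
```

View pics/t12.png

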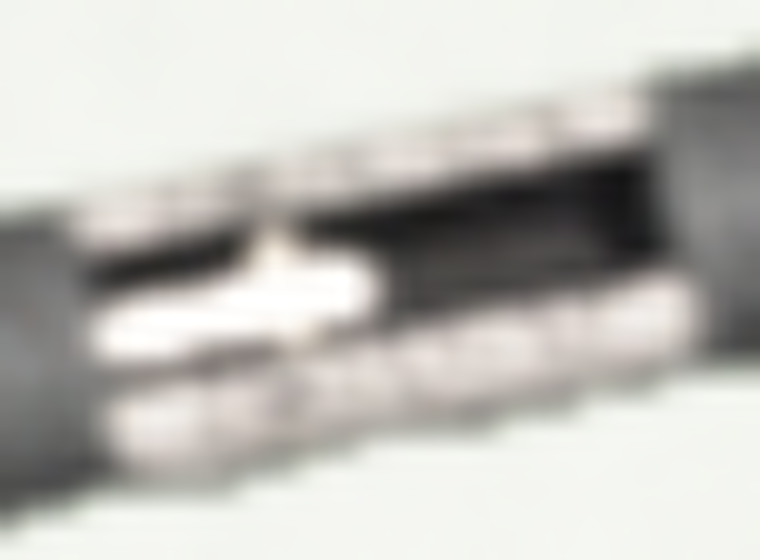

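View pics/s12.png

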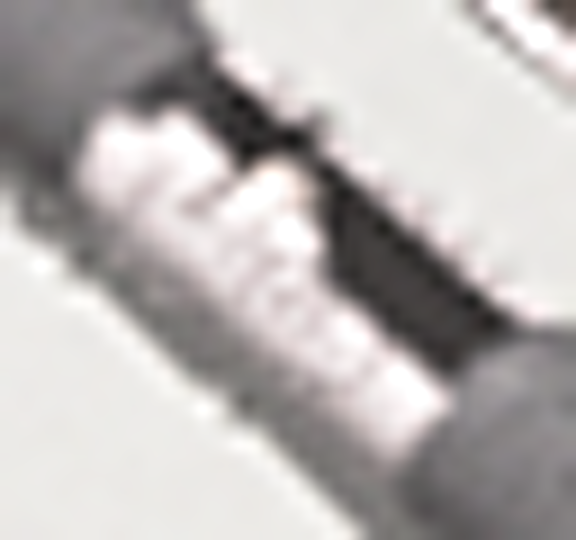

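Run:
```python
from h import *
t=shot("top"); s=shot("side")
f=lambda p:(228+(p[0]-9.5)/20,176+(p[1]-9.5)/20)
g=lambda p:(240+(p[0]-8.5)/18,180+(p[1]-8.5)/18)
def P(d,uv,z): X=onz(d,uv,z)-PC; return (np.array([X@PX,X@PY])*1000).round(1)
print("tabs",P(t,f((256,188)),.0445),P(t,f((291,388)),.0445))
print("ring",P(t,f((272,240)),.036),P(t,f((303,335)),.036))
print("side tab",P(s,g((310,132)),.0445),"ring",P(s,g((282,175)),.038))
# ring brightness profile along axis on the +x side (x offset +7..+10 mm from axis)
im=np.mean([shot("top")["image"].astype(float).mean(2) for _ in range(4)],0)
import scipy.ndimage as nd
for xo,z in((.018,.036),(.0195,.036),(.0265,.0435),(.0245,.0445),(-.0035,.0445),(-.005,.0435)):
    o=[]
    for y in range(6,32,2):
        u=proj(t,PC+xo*PX+y/1000*PY+[0,0,z]); o.append((y,int(nd.map_coordinates(im,[[u[1]],[u[0]]],order=3)[0])))
    print(xo,o)
```

```text
tabs [25.6 17.8] [-3.8 18.7]
ring [18.3 17. ] [ 3.8 15.4]
side tab [21.5 20.4] ring [14.4 20.3]
0.018 [(6, 41), (8, 48), (10, 64), (12, 95), (14, 146), (16, 191), (18, 193), (20, 145), (22, 88), (24, 53), (26, 48), (28, 47), (30, 44)]
0.0195 [(6, 64), (8, 63), (10, 70), (12, 92), (14, 129), (16, 163), (18, 160), (20, 119), (22, 79), (24, 59), (26, 61), (28, 63), (30, 63)]
0.0265 [(6, 201), (8, 206), (10, 207), (12, 210), (14, 204), (16, 188), (18, 174), (20, 170), (22, 178), (24, 193), (26, 203), (28, 203), (30, 199)]
0.0245 [(6, 202), (8, 206), (10, 201), (12, 202), (14, 196), (16, 180), (18, 166), (20, 164), (22, 174), (24, 188), (26, 198), (28, 199), (30, 194)]
-0.0035 [(6, 218), (8, 218), (10, 213), (12, 218), (14, 216), (16, 198), (18, 181), (20, 179), (22, 190), (24, 204), (26, 215), (28, 217), (30, 212)]
-0.005 [(6, 217), (8, 214), (10, 206), (12, 209), (14, 207), (16, 191), (18, 175), (20, 172), (22, 184), (24, 200), (26, 212), (28, 215), (30, 210)]
```

```bash
python3 -m pendant '{"slide":[[0.001,0,0],[0.0015,0,0],[0.0015,0,0],[0.0015,0,0],[0.0015,0,0],[0.0015,0,0],[0.0015,0,0],[0.0015,0,0]],"dr":[[0,0,0],[0,0,0],[0,0,0],[0,0,0],[0,0,0],[0,0,0],[0,0,0],[0,0,0]]}' 1
python3 - <<'E'
from h import *
import scipy.ndimage as nd
t=shot("top","pics/t13.png",(170,145,295,240),6)
shot("side","pics/s13.png",(180,125,320,230),5)
im=np.mean([shot("top")["image"].astype(float).mean(2) for _ in range(4)],0)
for xo,z in((.018,.036),(.0195,.036),(.0245,.0445),(-.0035,.0445)):
    o=[]
    for y in range(6,32,2):
        u=proj(t,PC+xo*PX+y/1000*PY+[0,0,z]); o.append((y,int(nd.map_coordinates(im,[[u[1]],[u[0]]],order=3)[0])))
    print(xo,o)
for y in (.005,-.01):
    print([(i,int(nd.map_coordinates(im,[[u[1]],[u[0]]],order=3)[0])) for i in range(-22,36,2) for u in [proj(t,PC+(i/1000+.0105-.0105)*PX+y*PY+[0,0,.028])]])
print(env.state()["wrist_force"],env.state()["opening"])
E
```

```text
clock: 17.77
tcp_pos: [0.4705, 0.2216, 0.018]
tcp_rot: [1.977, 2.441, -0.002]
wrist_force: [3.1, -7.8, 1.8]
opening: 0.0189
0.018 [(6, 41), (8, 45), (10, 54), (12, 72), (14, 106), (16, 152), (18, 184), (20, 178), (22, 135), (24, 84), (26, 54), (28, 45), (30, 43)]
0.0195 [(6, 65), (8, 63), (10, 63), (12, 73), (14, 94), (16, 122), (18, 142), (20, 138), (22, 110), (24, 79), (26, 63), (28, 61), (30, 62)]
0.0245 [(6, 202), (8, 205), (10, 201), (12, 201), (14, 195), (16, 180), (18, 167), (20, 165), (22, 174), (24, 188), (26, 198), (28, 200), (30, 195)]
-0.0035 [(6, 219), (8, 218), (10, 214), (12, 218), (14, 215), (16, 198), (18, 182), (20, 179), (22, 189), (24, 203), (26, 215), (28, 217), (30, 213)]
[(-22, 244), (-20, 243), (-18, 243), (-16, 242), (-14, 216), (-12, 180), (-10, 176), (-8, 193), (-6, 209), (-4, 216), (-2, 213), (0, 189), (2, 140), (4, 113), (6, 132), (8, 160), (10, 170), (12, 155), (14, 114), (16, 65), (18, 38), (20, 63), (22, 126), (24, 182), (26, 198), (28, 197), (30, 204), (32, 225), (34, 239)]
[(-22, 243), (-20, 242), (-18, 239), (-16, 220), (-14, 182), (-12, 158), (-10, 178), (-8, 203), (-6, 213), (-4, 215), (-2, 221), (0, 207), (2, 152), (4, 97), (6, 71), (8, 72), (10, 70), (12, 59), (14, 47), (16, 34), (18, 31), (20, 62), (22, 123), (24, 182), (26, 206), (28, 207), (30, 210), (32, 227), (34, 239)]
[ 1.44952852 -6.9101921   1.26274671] 0.019184222145649823
```

View pics/t13.png

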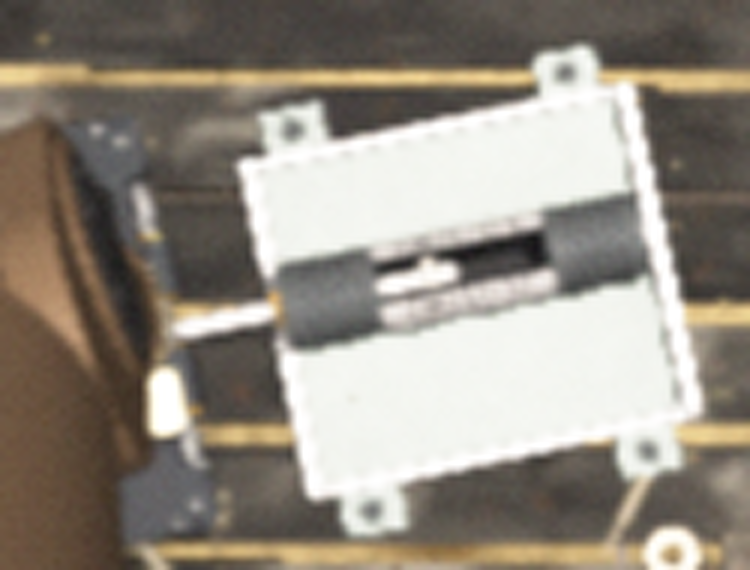

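View pics/s13.png

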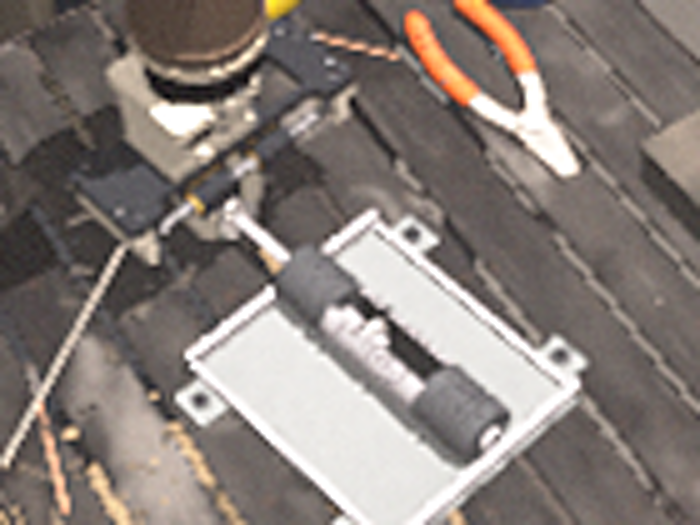

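```bash
python3 -c "
from cell import env, sign_off
print(sign_off()); s=env.state(); print(s['clock'],s['tcp_pos'],s['opening'],s['wrist_force'])"
```

```text
the job is handed in; nothing more can be done
None
the job is handed in; nothing more can be done
```

The gauge is rolled window-up, and I handed the job in with the knob still gripped and the ring drawn level with the tabs, at about 18 s of the 48 s. The sign-off reported no verdict, and I could not read the state after it.

- **Rolling:** I pressed both open fingertips on the two end grips with about 15 N and dragged the barrel in three strokes. It stayed on the plate throughout. From both camera views, the window stood within about 0.1 rad of upright.
- **Drawing:** I gripped the knob waist (measured opening 19 mm for a 20 mm waist). I drew the rod 39 mm, measured again, then drew 1.5 mm more.
- **Last checks:**
  - **Ring and tabs:** In the top view the ring is about 0.7 mm short of the tabs, against the 5 mm allowed.
  - **Disagreement:** Before the last 1.5 mm, the side view already showed the ring level while the top view had it about 2 mm short. I trusted the top view more. Both are well inside the limit.
  - **Window and pull:** The window was still up. The wrist felt about 7–8 N, as expected from the spring.
  - **Bystanders:** The pliers and nut showed no shift in the last pictures. The other things were outside the final crops, but the arm did not go near them.

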